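# Pack slides, memory stick and tissue pots for a second opinion

### The job

Pack this patient's second-opinion consignment: lay the memory stick flat in its pocket in the floor of the grey slide mailer, bed the green slide case level in the recess above it, and stand the two tall specimen pots upright in the wells of the white pot carrier. Set the case and the pots down rather than dropping them, never tip a pot over, and leave the short pot where it stands.

Things in the scene. Friction and masses are not known exactly. Their poses are not given: they have to be found in the camera images.
- memory_stick: Red memory stick with a metal plug, lying flat, 18 x 54 x 8 mm (x, y, z), about 15 g. Origin: centre of its underside; y along its length (plug at -y, the plug is only 12 mm wide; the 18 mm wide body reaches from y -13 to +27 mm), z up. Grip it across x near its middle. It may lie either way round in its pocket.
- slide_case: Closed lime-green plastic slide case, lying flat, 72 x 105 x 16 mm (x, y, z), about 120 g. Origin: centre of its underside; y along its length, z up. Grip it across x (the gripped sides are 66 mm apart, at x -34 and +32 mm). It may lie either way round in the recess. Its lid is fixed shut.
- tall_pot_a: One of the two tall screw-top specimen pots (white tub, red lid): 65 mm high, lid 62 mm across from z 49 to 65 mm, tub at most 56 mm across, about 80 g. Origin: centre of its underside; z up. Grip it by the lid.
- tall_pot_b: The other tall specimen pot, the same as tall_pot_a; each goes into a well of its own, either way. On the way to the carrier stand room furniture: a lined round tub about 0.15 m high, a black label printer 0.17 m high and a laser printer 0.22 m high; carry the pots above or around them.
- short_pot: A shorter and slimmer specimen pot, 53 mm high, lid 58 mm across. Not part of the consignment; it stays where it is.
- slide_mailer: Grey tray fixed to the desk, 108x138x27 mm (x,y,z). Origin: centre of underside. Centred on it: case recess 80 (x) by 113 (y), ledge z 15, rim z 27; in the ledge the stick pocket 28 (x) by 64 (y), floor z 6, closed once the case is in. For fingers beside stick or case, a channel crosses the tray along x: y -18 to 18, floor z 6; above the ledge the side walls are open for y -27 to 27.
- pot_carrier: White carrier fixed to the desk, 84 x 150 x 32 mm (x, y, z). Origin: centre of its underside; z up. Two round wells centred at x 0, y +37 and -37 mm, 69 mm wide inside at the mouth (z 32 mm), floor at z 5 mm. The lids of two pots in the wells stand only 12 mm apart: grip lids across the row, along the carrier's x.

How it is judged:
By the outcome, as a careful person would: the job done as asked, in the order asked, and still so for the second after the job is handed in, with the robot touching nothing.
It also fails if it takes over 109 s, if anything falls off the work surface, if the arm or the gripper's body presses on something with over 40 N, if the wrist force passes 120 N, or if a joint passes its speed limit or range.

### The arm

A 7-joint arm with a two-finger parallel gripper is mounted at the origin on the work surface; the furniture and walls round the work are solid. World frame = base frame: x ahead of the robot, y to its left, z up, the work surface at z = 0. Lengths are in m, angles in rad, forces in N, time in s.
With the tool pointing down it reaches from about 0.4 to 0.85 m from the base axis. Payload 4.4 kg.
Tool frame: the origin (TCP) lies between the finger pads; the fingertips stand 25 mm ahead of it and the grasp point (between the pads) lies 6 mm ahead of it (r.tips_ahead is the z of the fingertips in the tool frame, in m); z points along the fingers, y is the line along which they close (so a half turn about z gives the same grasp; the last joint's range is limited). The gripper opens to 94 mm and grips with 3 to 60 N. Pads are 16 mm wide; open, the fingers measure 119 mm over their backs; the gripper's body (75 mm by 177 mm) begins 78 mm behind the grasp point.
Start: joints at [1.066, 0.628, 0.038, 1.517, -0.027, 0.996, -0.02], TCP at [0.276, -0.588, 0.23] pointing down, gripper open.
Joint ranges: [-3.06, 3.06], [-0.37, 2.12], [-1.25, 1.32], [0.18, 2.47], [-1.1, 4.24], [0.23, 1.98], [-2.94, 2.94]. Speed limits (rad/s): [2.57, 2.57, 3.14, 3.14, 3.14, 3.14, 3.14].

### API

Orientations are given as [roll, pitch, yaw] about the fixed x, y, z axes, in that order (R = Rz(yaw) Ry(pitch) Rx(roll)).
In Python, from rig import r gives the robot as it stands.
- The arm moves only by the tool hand_motion, called in YAML: its name, and indented under it one key for each argument. Schema: {"type":"object","properties":{"moves":{"type":"array","items":{"type":"array","items":{"type":"array","items":{"type":"number"},"minItems":4,"maxItems":4},"minItems":1,"maxItems":20},"minItems":1,"maxItems":1},"aperture":{"type":"number"},"force":{"type":"number"},"only":{"type":"string"},"quiet":{"type":"boolean"},"lines":{"type":"string"}},"required":["moves"],"additionalProperties":false}. moves is a list that holds a single list of rows (three levels of brackets), with 1 to 20 rows, each of 4 numbers: dx, dy, dz in units of 50 mm, then a turn about the tool's z in units of 0.2 rad; each row shifts and turns the commanded pose from where the row before left it, along the tool's axes as they then stand; what a row does not reach is not made up. A row lasts 1/12 s, in which the tool goes at most 0.0417 m and 0.125 rad, less where a joint would pass 70% of its speed; a pose out of reach is approached as far as the arm can. aperture is the opening from 0.0 (shut) to 1.0 (fully open), set as the call begins (left out keeps the last). The fingers move at their own pace and stop on an object; force is the grip in N (left out, the last holds). Time passes only in rows, so rows that do not move let the fingers close. The tool returns the time, the measured TCP pose, the force, the opening and the grip force at its end. only (a regular expression) keeps the lines of the reply that match it, lines (a string "A,B") keeps lines A to B, and quiet returns only ok. Input that does not fit is refused with a message, and nothing moves.
- r.sense(): the state, without advancing time (a new reading comes with each control period).
- r.grab_frame(name): name is "scene" or "side" or "wrist"; returns a dict with "image" (480x640x3 uint8, red, green, blue), "range_z" (480x640 float32, m along the optical axis (not along the pixel's ray), 0 where there is no reading), "K" (3x3 intrinsics, pixels), "pose" (4x4, takes a point from camera to world coordinates). Camera axes: x right, y down, z forward; pixel columns grow to the right and rows downward; lengths in m; the calibration is good to about 2 mm. A picture is of the moment at which its call begins.
- r.hand_in(): hands the job in; it is judged then, once.
The state is a dict: "clock": time; "joints": joint angles; "joint_vel": joint speeds; "joint_torque": joint torques, N m; "eef_pos": TCP position; "eef_rot": TCP orientation; "contact_force": force on the tool from outside, world axes, zero at the start; "ft_torque": the same for the moment, N m; "gripper_width": opening from 0.0 (shut) to 1.0 (fully open); "grasp_force": force on a finger pad.
Only numpy, scipy, OpenCV 4.12 (cv2) and the standard library are available. Lean on these libraries where they do the work, as an engineer would, in place of code of your own. Each camera call takes 0.05 s, during which the arm holds its last target. There are 200 camera calls.

## Working session

There is one attempt and no reset: what is moved stays moved. The work goes in short steps, Python scripts to look and compute and a tool call to move; the robot and the scene stay as the last step left them, time stands still between calls to the robot, and variables do not carry over. Pictures are saved under pics/ and viewed, at most 14 in all, crops included, and the job is handed in when it is done.

```bash
ls; mkdir -p pics; python3 - <<'E'
from rig import r
import cv2,numpy as np
s=r.sense();print({k:np.round(v,3) for k,v in s.items()})
for n in("scene","side"):
    f=r.grab_frame(n);cv2.imwrite(f"pics/{n}0.png",f["image"][:,:,::-1]);np.savez(f"pics/{n}0.npz",**f);print(f["K"],f["pose"].round(3))
E
```

```text
pics
rig.py
{'clock': np.float64(0.0), 'joints': array([ 1.066,  0.629,  0.038,  1.518, -0.027,  0.996, -0.02 ]), 'joint_vel': array([ 0.001,  0.   ,  0.001, -0.   , -0.001,  0.001,  0.001]), 'joint_torque': array([-0.0000e+00, -5.4973e+01,  1.1440e+00, -1.8663e+01, -5.2000e-02,
        2.4000e-02,  0.0000e+00]), 'eef_pos': array([ 0.276, -0.588,  0.23 ]), 'eef_rot': array([-3.14 , -0.   ,  0.439]), 'contact_force': array([ 0.12 , -0.144,  0.397]), 'ft_torque': array([ 0.009, -0.018, -0.026]), 'grasp_force': np.float64(0.0), 'gripper_width': np.float64(1.001)}
[[525.62358232   0.         322.46191729]
 [  0.         525.62358232 237.05222054]
 [  0.           0.           1.        ]] [[-0.467 -0.601  0.648 -0.124]
 [-0.884  0.315 -0.344  0.251]
 [ 0.003 -0.734 -0.679  0.742]
 [ 0.     0.     0.     1.   ]]
[[592.36340858   0.         309.88502683]
 [  0.         592.36340858 239.82398202]
 [  0.           0.           1.        ]] [[ 0.898 -0.311  0.312  0.085]
 [-0.44  -0.596  0.672 -1.112]
 [-0.023 -0.741 -0.672  1.042]
 [ 0.     0.     0.     1.   ]]
```
View pics/scene0.png

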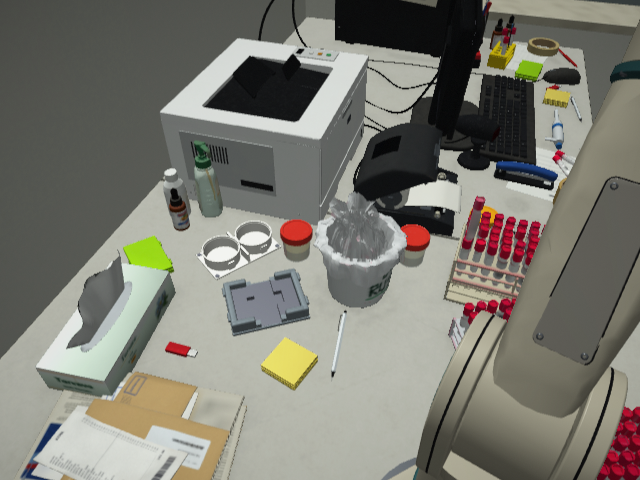

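View pics/side0.png

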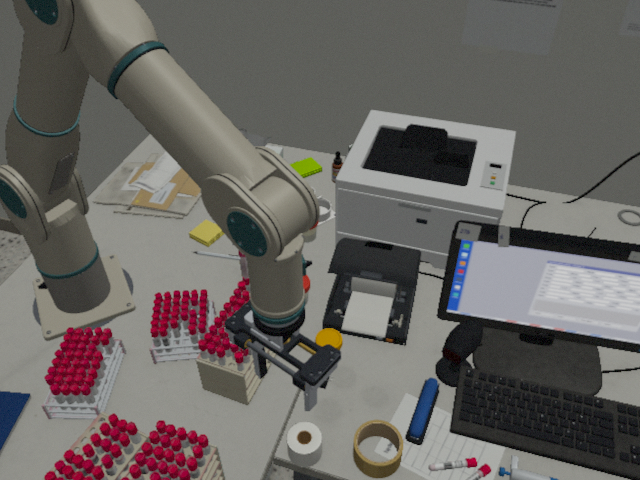

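The scene view shows the stick at (181,350), the mailer at (265,302), the carrier at (238,245), the lime case partly hidden at (148,253), and red lids at (297,228) and (413,238). The third pot isn't found yet. In the side view the arm covers much of the work. Next I'll measure these in 3D.

```bash
cat > h.py <<'E'
import numpy as np,cv2
def cloud(f):
    z=f["range_z"];K=f["K"];v,u=np.mgrid[:480,:640]
    p=np.stack([(u-K[0,2])/K[0,0]*z,(v-K[1,2])/K[1,1]*z,z],-1)
    w=p@f["pose"][:3,:3].T+f["pose"][:3,3];w[z==0]=np.nan
    return w
def blobs(f,mask,mn=40):
    w=cloud(f);n,l,st,c=cv2.connectedComponentsWithStats(mask.astype(np.uint8))
    for i in range(1,n):
        if st[i,4]<mn: continue
        p=w[(l==i)];p=p[~np.isnan(p[:,0])]
        if len(p)<mn: continue
        zt=np.percentile(p[:,2],97);t=p[p[:,2]>zt-.006]
        (cx,cy),(a,b),an=cv2.minAreaRect(t[:,:2].astype(np.float32)*1000)
        print(c[i].round(),st[i,4],"ztop %.3f"%zt,"zmin %.3f"%p[:,2].min(),"rect mm",round(cx),round(cy),round(a),round(b),round(an),"mean",t.mean(0).round(3))
def hsv(f): return cv2.cvtColor(np.ascontiguousarray(f["image"]),cv2.COLOR_RGB2HSV)
E
python3 - <<'E'
from h import *
for n in("scene","side"):
    f=dict(np.load(f"pics/{n}0.npz"));h=hsv(f);H,S,V=h[...,0],h[...,1],h[...,2]
    w=cloud(f);ok=(w[...,0]>.1)
    print(n,"red");blobs(f,((H<8)|(H>174))&(S>150)&(V>90)&ok&(w[...,1]>-.45)if n=="scene" else ((H<8)|(H>172))&(S>150)&(V>70)&ok,60)
    print("green");blobs(f,(H>30)&(H<45)&(S>150)&(V>90),60)
    # ortho height map
    g=np.zeros((700,900,3),np.uint8)
    m=~np.isnan(w[...,0]);p=w[m];col=f["image"][m]
    o=np.argsort(p[:,2]);p=p[o];col=col[o]
    ix=((1.1-p[:,0])*1000*.75).astype(int);iy=((.45-p[:,1])*750).astype(int)
    k=(ix>=0)&(ix<600)&(iy>=0)&(iy<800)
    g=np.zeros((600,800,3),np.uint8);g[ix[k],iy[k]]=col[k][:,::-1]
    cv2.imwrite(f"pics/ortho_{n}.png",g)
E
```

```text
scene red
[295. 232.] 628 ztop 0.066 zmin -0.002 rect mm 565 -55 60 64 63 mean [ 0.564 -0.055  0.064]
[416. 236.] 564 ztop 0.066 zmin 0.011 rect mm 445 -254 50 63 70 mean [ 0.444 -0.252  0.064]
[177. 348.] 201 ztop 0.010 zmin 0.001 rect mm 448 222 39 18 45 mean [0.447 0.222 0.008]
green
[529.  70.] 373 ztop 0.019 zmin 0.000 rect mm 955 -1051 65 113 35 mean [ 0.952 -1.047  0.016]
[148. 254.] 1057 ztop 0.018 zmin -0.002 rect mm 680 212 108 69 4 mean [0.686 0.21  0.016]
side red
[306. 283.] 91 ztop 0.070 zmin 0.052 rect mm 469 -257 42 14 64 mean [ 0.468 -0.258  0.066]
green
[307. 167.] 369 ztop 0.024 zmin 0.002 rect mm 693 214 73 65 3 mean [0.693 0.212 0.02 ]
```

View pics/ortho_scene.png

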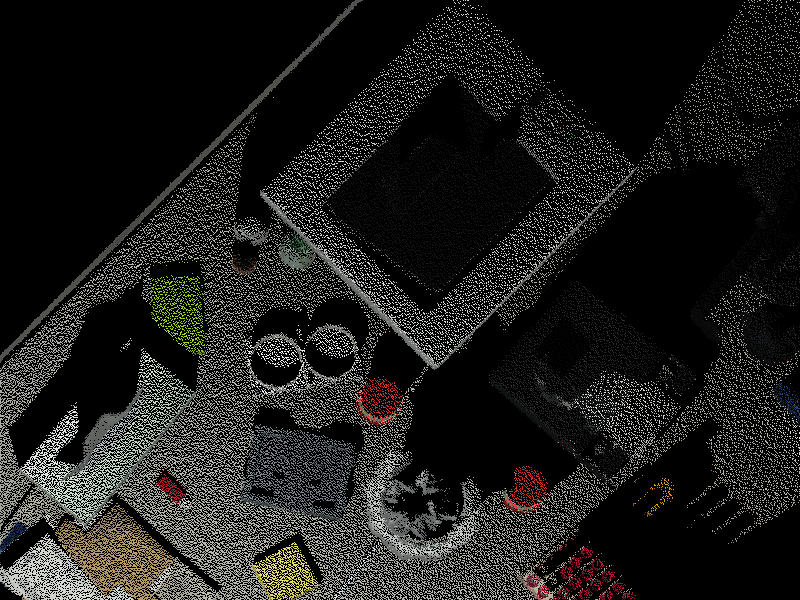

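The ortho map shows the furniture: tissue box, tub, label printer and laser printer. Both visible lids have tops at 66 mm, so both belong to tall pots. I'll move to a spot above the mailer and look again with the arm out of the way.

The manual's scale: shifts go in units of 50 mm and turns go in units of 0.2 rad. Converting my numbers, -0.0301 m is -0.602, 0.0248 m is 0.496.

hand_motion:
  moves:
    - [[0, 0, -0.6, 0], [0.496, -0.602, -0.06, 0], [0.496, -0.602, -0.06, 0], [0.496, -0.602, -0.06, 0], [0.496, -0.602, -0.06, 0], [0.496, -0.602, -0.06, 0], [0.496, -0.602, -0.06, 0], [0.496, -0.602, -0.06, 0], [0.496, -0.602, -0.06, 0], [0.496, -0.602, -0.06, 0], [0.496, -0.602, -0.06, 0], [0.496, -0.602, -0.06, 0], [0.496, -0.602, -0.06, 0], [0.496, -0.602, -0.06, 0], [0.496, -0.602, -0.06, 0], [0.496, -0.602, -0.06, 0], [0.496, -0.602, -0.06, 0], [0.496, -0.602, -0.06, 0], [0.496, -0.602, -0.06, 0], [0.496, -0.602, -0.06, 0]]
  aperture: 1.0

```text
clock: 1.77
eef_pos: [0.4596, 0.1312, 0.3175]
eef_rot: [3.141, 0.0, 0.439]
contact_force: [0.9, -0.2, -0.4]
gripper_width: 1.001
grasp_force: 0.0
```

hand_motion:
  moves:
    - [[0, 0, 0, 0], [0, 0, 0, 0], [0, 0, 0, 0]]

```text
clock: 2.02
eef_pos: [0.4593, 0.1287, 0.317]
eef_rot: [3.141, 0.002, 0.439]
contact_force: [0.6, -1.1, -0.2]
gripper_width: 1.001
grasp_force: 0.0
```

```bash
cat >> h.py <<'E'
def snap(n,tag):
    from rig import r
    f=r.grab_frame(n);cv2.imwrite(f"pics/{n}{tag}.png",f["image"][:,:,::-1]);np.savez(f"pics/{n}{tag}.npz",**f);return f
def red(f):
    h=hsv(f);H,S,V=h[...,0],h[...,1],h[...,2];return ((H<8)|(H>172))&(S>150)&(V>70)
def green(f):
    h=hsv(f);H,S,V=h[...,0],h[...,1],h[...,2];return (H>28)&(H<48)&(S>140)&(V>70)
E
python3 - <<'E'
from h import *
for n in("side","wrist"):
    f=snap(n,"1");print(n);print("red");blobs(f,red(f));print("g");blobs(f,green(f))
E
```

```text
side
red
[228. 190.] 45 ztop 0.015 zmin 0.004 rect mm 448 218 33 16 40 mean [0.448 0.22  0.012]
[306. 220.] 342 ztop 0.070 zmin 0.051 rect mm 567 -56 60 55 81 mean [ 0.566 -0.058  0.067]
[296. 283.] 488 ztop 0.070 zmin 0.050 rect mm 435 -276 120 57 63 mean [ 0.447 -0.25   0.068]
[266. 294.] 42 ztop 0.151 zmin 0.119 rect mm 344 -327 40 7 80 mean [ 0.343 -0.327  0.149]
[235. 322.] 74 ztop 0.151 zmin 0.117 rect mm 263 -364 22 50 29 mean [ 0.266 -0.365  0.148]
[221. 331.] 85 ztop 0.150 zmin 0.117 rect mm 232 -372 52 20 66 mean [ 0.232 -0.371  0.147]
[103. 337.] 87 ztop 0.098 zmin 0.073 rect mm 19 -229 25 27 68 mean [ 0.018 -0.229  0.095]
[ 66. 381.] 64 ztop 0.098 zmin 0.058 rect mm -64 -307 15 39 10 mean [-0.063 -0.31   0.095]
[ 76. 389.] 51 ztop 0.094 zmin 0.076 rect mm -51 -327 22 20 86 mean [-0.049 -0.33   0.091]
[190. 438.] 64 ztop 0.176 zmin 0.151 rect mm 112 -576 11 35 56 mean [ 0.113 -0.576  0.173]
[169. 454.] 121 ztop 0.178 zmin 0.153 rect mm 74 -592 32 22 1 mean [ 0.074 -0.59   0.175]
[ 73. 474.] 40 ztop 0.178 zmin 0.145 rect mm -65 -553 12 12 13 mean [-0.065 -0.556  0.175]
[ 98. 475.] 46 ztop 0.174 zmin 0.156 rect mm -37 -568 8 13 67 mean [-0.036 -0.569  0.172]
g
[301. 169.] 568 ztop 0.023 zmin 0.002 rect mm 678 211 105 71 4 mean [0.678 0.212 0.02 ]
wrist
red
[240. 174.] 475 ztop 0.009 zmin 0.005 rect mm 449 223 37 16 45 mean [0.449 0.223 0.007]
[530. 189.] 3145 ztop 0.065 zmin 0.051 rect mm 566 -53 59 61 14 mean [ 0.566 -0.053  0.063]
g
[328.  11.] 1501 ztop 0.017 zmin 0.005 rect mm 634 207 28 70 24 mean [0.639 0.205 0.015]
```

View pics/side1.png

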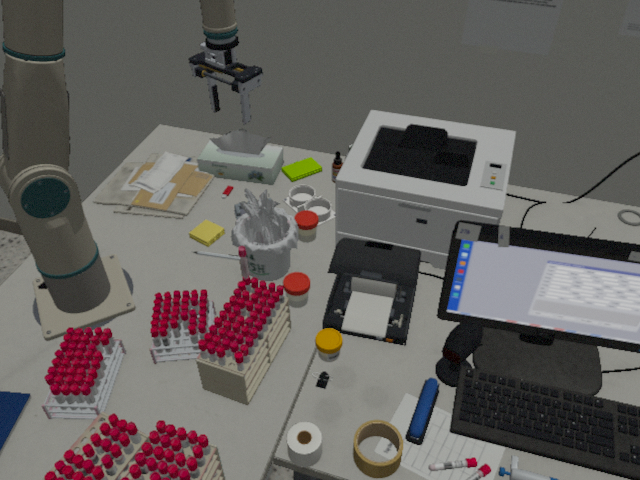

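View pics/wrist1.png

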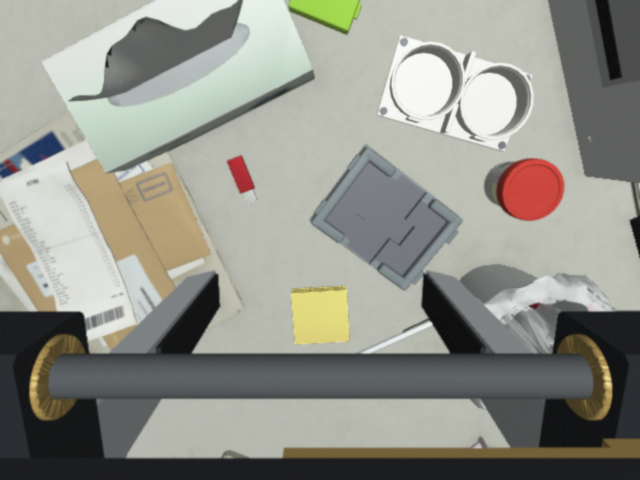

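The side view shows the orange-lidded short pot at (328,342), with the red-lidded tall pots at (306,220) and (296,284). In the wrist view the mailer is centred near (387,218), the carrier near (457,92), and the stick near (240,175) with its plug pointing down.

```bash
python3 - <<'E'
from h import *
f=dict(np.load("pics/wrist1.npz"));w=cloud(f)
def rect(mask,name):
    p=w[mask];R=cv2.minAreaRect(p[:,:2].astype(np.float32)*1000);b=cv2.boxPoints(R)
    print(name,len(p),np.round(R[0],1),np.round(R[1],1),"long-axis deg",round(max(((np.degrees(np.arctan2(*(b[(i+1)%4]-b[i])[::-1])),np.linalg.norm(b[(i+1)%4]-b[i])) for i in range(2)),key=lambda t:t[1])[0]%180,1),"z",np.percentile(p[:,2],[5,50,95]).round(4))
u,v=np.meshgrid(np.arange(640),np.arange(480))
z=w[...,2]
def region(x0,x1,y0,y1): return (u>x0)&(u<x1)&(v>y0)&(v<y1)
m=region(300,475,140,298)&(z>.02)&(z<.032);rect(m,"mailer rim")
m=region(300,475,140,298)&(z>.008)&(z<.032);rect(m,"mailer>8")
m=region(340,440,170,270)&(z<.010)&(z>.003);rect(m,"pocket+channel")
m=region(370,535,25,160)&(z>.026)&(z<.040);rect(m,"carrier")
r=red(f)&region(200,270,140,215);rect(r&(z>.004),"stick body")
m=region(200,270,140,215)&(z>.004);rect(m,"stick all")
# wells: centroid of low region inside carrier
m=(region(385,465,40,125)|region(455,535,60,142))
# tissue box height
m=region(40,315,0,175);print("tissue",np.nanpercentile(z[m],[50,90,99,100]))
g=green(f);print("green z",np.nanmedian(z[g]))
s=dict(np.load("pics/side1.npz"));w=cloud(s);m=green(s)&(w[...,2]>.014);rect(m,"case side")
s=dict(np.load("pics/scene0.npz"));w=cloud(s);g=green(s);g[:,400:]=0;rect(g&(w[...,2]>.012),"case scene")
p=w[60:460,:300].reshape(-1,3);k=(p[:,0]>.40)&(p[:,0]<.72)&(p[:,1]>.13)&(p[:,1]<.5)&(p[:,2]>.05);print(p[k].min(0),p[k].max(0))
E
```

```text
mailer rim 3426 [467.5  30.2] [192.5 104.2] long-axis deg 78.6 z [0.023  0.0259 0.0274]
mailer>8 8641 [469.1  56.4] [168.9 206.4] long-axis deg 122.2 z [0.0128 0.0154 0.0269]
pocket+channel 3411 [477.   71.3] [103.5 109.7] long-axis deg 166.0 z [0.004  0.0055 0.0071]
carrier 2152 [616.8  59.6] [105.9 171.9] long-axis deg 125.3 z [0.0265 0.0303 0.0323]
stick body 474 [449.1 223.4] [37.1 16.2] long-axis deg 45.2 z [0.0059 0.0073 0.0087]
stick all 709 [444.  218.8] [53.7 18.3] long-axis deg 45.3 z [0.0051 0.0069 0.0085]
tissue [0.05895593 0.08521623 0.12508032 0.13552189]
green z 0.01541451630592261
case side 463 [516.4 160. ] [463.2  85.7] long-axis deg 17.9 z [0.015  0.0191 0.023 ]
case scene 1021 [680.1 212.8] [108.2  69.8] long-axis deg 3.7 z [0.0134 0.0158 0.0181]
[0.40015766 0.19024195 0.05000692] [0.71999952 0.4660187  0.33480327]
```

```bash
cat >> h.py <<'E'
def rect(w,mask,name,k=0):
    mask=mask.astype(np.uint8)
    if k: mask=cv2.morphologyEx(mask,cv2.MORPH_CLOSE,np.ones((k,k)))
    n,l,st,c=cv2.connectedComponentsWithStats(mask);i=1+st[1:,4].argmax()
    p=w[l==i];p=p[~np.isnan(p[:,0])];R=cv2.minAreaRect(p[:,:2].astype(np.float32)*1000);b=cv2.boxPoints(R)
    e=max((b[1]-b[0],b[2]-b[1]),key=np.linalg.norm)
    print(name,len(p),"c",np.round(R[0],1),"size",np.round(R[1],1),"long deg %.1f"%(np.degrees(np.arctan2(e[1],e[0]))%180),"z",np.percentile(p[:,2],[5,50,95]).round(4))
    return l==i
E
python3 - <<'E'
from h import *
f=dict(np.load("pics/wrist1.npz"));w=cloud(f);z=w[...,2]
X,Y=w[...,0],w[...,1]
b=(X>.38)&(X<.58)&(Y>-.02)&(Y<.17)&(z<.045)
M=rect(w,b&(z>.009)&(z<.032),"mailer",3)
rect(w,b&(z>.021)&(z<.032),"rim",7)
hull=cv2.convexHull(np.argwhere(M)[:,::-1].astype(np.int32));ins=np.zeros(M.shape,np.uint8);cv2.fillConvexPoly(ins,hull,1)
rect(w,cv2.erode(ins,np.ones((9,9)))*(z<.0105),"pocket")
c=(X>.54)&(X<.70)&(Y>-.03)&(Y<.15)&(z>.012)&(z<.045)&~red(f)
C=rect(w,c&(z>.024),"carrier",3)
hull=cv2.convexHull(np.argwhere(C)[:,::-1].astype(np.int32));ins=np.zeros(C.shape,np.uint8);cv2.fillConvexPoly(ins,hull,1)
n,l,st,cc=cv2.connectedComponentsWithStats((ins*(z<.028)).astype(np.uint8))
# rim circles via Hough, intersect with z=.032 plane
g=cv2.cvtColor(np.ascontiguousarray(f["image"]),cv2.COLOR_RGB2GRAY)
P=f["pose"];K=f["K"]
def atz(u,v,zz):
    d=P[:3,:3]@np.array([(u-K[0,2])/K[0,0],(v-K[1,2])/K[1,1],1]);return P[:3,3]+d*(zz-P[2,3])/d[2]
for i in range(1,n):
    if st[i,4]>800:
        e=cv2.minEnclosingCircle(np.argwhere(l==i)[:,::-1].astype(np.float32));print("well",cc[i],e,atz(*e[0],.032).round(4))
# lids
for n_ in("wrist","scene","side"):
    ff=dict(np.load(f"pics/{n_}{0 if n_=='scene' else 1}.npz"));ww=cloud(ff);m=red(ff)&(ww[...,2]>.058)&(ww[...,2]<.073)
    for nm,cx,cy in(("A",.565,-.055),("B",.445,-.252)):
        q=m&(np.hypot(ww[...,0]-cx,ww[...,1]-cy)<.045)
        if q.sum()>50:
            p=ww[q];e=cv2.minEnclosingCircle(p[:,:2].astype(np.float32)*1000);print(n_,nm,q.sum(),np.round(e[0],1),round(e[1],1),p[:,2].max().round(4))
E
```

```text
mailer 4056 c [463.    7.2] size [ 61.  104.1] long deg 169.0 z [0.0128 0.0152 0.0269]
rim 1754 c [482.1 102.6] size [ 44.7 104.2] long deg 168.6 z [0.0231 0.0259 0.0274]
pocket 174 c [466.6  26. ] size [ 7.8 27.8] long deg 169.1 z [0.004  0.0056 0.0094]
carrier 2550 c [625.2  46.9] size [ 80.5 148.1] long deg 95.8 z [0.024  0.0297 0.0322]
well [427.34043134  80.91536992] ((428.0859069824219, 80.96255493164062), 36.31892776489258) [0.6193 0.0837 0.032 ]
well [495.45035361 101.09674682] ((496.0, 101.0), 36.23543930053711) [0.6317 0.0117 0.032 ]
wrist A 3017 [565.9 -53.4] 30.7 0.0663
scene A 608 [564.5 -57.8] 33.3 0.0688
scene B 511 [ 446.2 -248.6] 32.4 0.0673
side A 313 [564.6 -57.7] 32.7 0.0718
side B 446 [ 448.5 -249.2] 32.9 0.0725
```

```bash
python3 - <<'E'
from h import *
f=dict(np.load("pics/wrist1.npz"));w=cloud(f);z=w[...,2];X,Y=w[...,0],w[...,1]
th=np.radians(79);y=np.array([np.cos(th),np.sin(th)]);x=np.array([np.sin(th),-np.cos(th)])
d=np.stack([X-.4725,Y-.055],-1);a=d@x;b=d@y
m=(abs(a)<.07)&(abs(b)<.085)&(z>.010)&(z<.032)
p=w[m];R=cv2.minAreaRect(p[:,:2].astype(np.float32)*1000);print("mailer",R)
r=m&(z>.022);R=cv2.minAreaRect(w[r][:,:2].astype(np.float32)*1000);print("rim",R)
l=(abs(a)<.05)&(abs(b)<.07)&(z<.0105);R=cv2.minAreaRect(w[l][:,:2].astype(np.float32)*1000);print("low",R)
lp=l&(abs(b)>.021)&(abs(a)<.025);print("pocket ends a",np.percentile(a[lp],[1,99]),"b",np.percentile(b[lp],[1,99]))
lc=(abs(b)<.03)&(abs(a)>.02)&(abs(a)<.05)&(z<.0105);print("channel b",np.percentile(b[lc],[1,99]))
E
```

```text
mailer ((472.32965087890625, 54.23064422607422), (143.421142578125, 104.17253112792969), 78.59928894042969)
rim ((472.32965087890625, 54.23064422607422), (143.421142578125, 104.17253112792969), 78.59928894042969)
low ((476.0158996582031, 72.91049194335938), (103.48027801513672, 99.8746337890625), 79.00444793701172)
pocket ends a [-0.02073878  0.02026393] b [-0.03327461  0.06981169]
channel b [-0.01941746  0.01480926]
```

```bash
cat >> h.py <<'E'
def foot(P,x,y,deg,L,W,zmin=.003):
    t=np.radians(deg);d=P[:,:2]-[x,y];a=d@[np.cos(t),np.sin(t)];b=d@[np.sin(t),-np.cos(t)]
    k=(abs(a)<L/2)&(abs(b)<W/2)&(P[:,2]>zmin);return a[k],b[k],P[k,2]
E
python3 - <<'E'
from h import *
P=np.concatenate([cloud(dict(np.load(n))).reshape(-1,3) for n in("pics/wrist1.npz","pics/scene0.npz")]);P=P[~np.isnan(P[:,0])&(P[:,2]<.2)]
P=P[P[:,2]>-.02]
for nm,x,y,d in(("stick",.444,.219,45.3),("case",.68,.2125,3.7)):
    a,b,z=foot(P,x,y,d,.085,.187,.04);print(nm,"body",len(z),z.max() if len(z) else 0, np.percentile(z,[50,95]) if len(z) else 0, "b range",(b.min(),b.max()) if len(z) else 0,"a",(a.min(),a.max()) if len(z) else 0)
    a,b,z=foot(P,x,y,d,.02,.125,.003)
    for lo in np.arange(-.06,.06,.01):
        k=(b>lo)&(b<lo+.01);print(round(lo,2),k.sum(),z[k].max().round(3) if k.any() else 0,end="; ")
    print()
k=(P[:,0]>.42)&(P[:,0]<.68)&(P[:,1]>.17)&(P[:,1]<.45)&(P[:,2]>.06)&(P[:,2]<.1);print(np.histogram(P[k,2],8),cv2.boxPoints(cv2.minAreaRect(P[k][:,:2].astype(np.float32))))
from rig import r
R=dict(np.load("pics/wrist1.npz"))["pose"];print(R.round(3))
E
```

```text
stick body 0 0 0 b range 0 a 0
-0.06 0 0; -0.05 1 0.003; -0.04 0 0; -0.03 0 0; -0.02 0 0; -0.01 204 0.01; 0.0 212 0.01; 0.01 0 0; 0.02 1 0.004; 0.03 0 0; 0.04 0 0; 0.05 0 0; 
case body 20 0.06197258805513883 [0.06012714 0.06169166] b range (np.float64(-0.07752182114801118), np.float64(-0.04951168622838147)) a (np.float64(-0.041917631919844135), np.float64(-0.027641184772882906))
-0.06 0 0; -0.05 0 0; -0.04 17 0.017; -0.03 33 0.019; -0.02 41 0.019; -0.01 34 0.019; 0.0 37 0.018; 0.01 39 0.019; 0.02 37 0.018; 0.03 8 0.017; 0.04 0 0; 0.05 0 0; 
(array([10919,   456,   515,   576,   635,   742,   808,   825]), array([0.06000002, 0.06499961, 0.06999921, 0.07499881, 0.0799984 ,
       0.084998  , 0.08999759, 0.09499719, 0.09999679])) [[0.3977583  0.33630556]
 [0.57437664 0.18812108]
 [0.72413534 0.3666157 ]
 [0.547517   0.5148002 ]]
[[ 0.423 -0.882 -0.209  0.518]
 [-0.906 -0.412 -0.098  0.157]
 [ 0.     0.231 -0.973  0.471]
 [ 0.     0.     0.     1.   ]]
```

To row units: 0.03 m is 0.6, 0.0041 m is 0.082, -0.1173 rad is -0.5865.

hand_motion:
  moves:
    - [[0.082, -0.293, 0.6, 0], [0.082, -0.293, 0.6, 0], [0.082, -0.293, 0.6, 0], [0.082, -0.293, 0.6, 0], [0.082, -0.293, 0.6, 0], [0.082, -0.293, 0.6, 0], [0, 0, 0, -0.5865], [0, 0, 0, -0.5865], [0, 0, 0, -0.5865], [0, 0, 0, 0], [0, 0, 0, 0], [0, 0, 0, 0]]
  aperture: 0.45

```text
clock: 3.12
eef_pos: [0.4451, 0.2184, 0.1377]
eef_rot: [3.141, -0.0, 0.786]
contact_force: [0.1, -0.6, -1.0]
gripper_width: 0.451
grasp_force: 0.0
```

```bash
python3 - <<'E'
from h import *
f=snap("wrist","2");w=cloud(f);z=w[...,2]
m=(abs(w[...,0]-.444)<.04)&(abs(w[...,1]-.219)<.04)&(z>.004)&(z<.02)
rect(w,m,"stick",3);rect(w,red(f)&m,"body")
E
```

```text
stick 1685 c [444.  219.1] size [53.6 17.9] long deg 45.4 z [0.005  0.007  0.0083]
body 1231 c [449. 224.] size [38.5 16.3] long deg 45.4 z [0.0061 0.0073 0.0085]
```

hand_motion:
  moves:
    - [[0, -0.024, 0.6, -0.03], [0, 0, 0.6, 0], [0, 0, 0.6, 0], [0, 0, 0.2, 0], [0, 0, 0.19, 0], [0, 0, 0, 0], [0, 0, 0, 0]]

```text
clock: 3.75
eef_pos: [0.4443, 0.2206, 0.0286]
eef_rot: [3.141, -0.001, 0.796]
contact_force: [-0.3, 0.3, 1.0]
gripper_width: 0.449
grasp_force: 0.0
```

hand_motion:
  moves:
    - [[0, 0, 0, 0], [0, 0, 0, 0], [0, 0, 0, 0], [0, 0, 0, 0], [0, 0, 0, 0], [0, 0, 0, 0]]
  aperture: 0.0
  force: 15

```text
clock: 4.25
eef_pos: [0.4444, 0.2205, 0.0287]
eef_rot: [3.141, -0.001, 0.796]
contact_force: [-0.3, -0.7, 5.4]
gripper_width: 0.187
grasp_force: 15.0
```

hand_motion:
  moves:
    - [[0, 0, -0.4, 0], [0, 0, -0.6, 0], [-0.284, 0.388, -0.2, 0], [-0.284, 0.388, -0.2, 0], [-0.284, 0.388, -0.2, 0], [-0.284, 0.388, -0.2, 0], [-0.284, 0.388, -0.2, 0], [-0.284, 0.388, -0.2, 0], [-0.284, 0.388, -0.2, 0], [0, 0, 0, -0.578], [0, 0, 0, -0.578], [0, 0, 0, -0.578], [0, 0, 0, -0.578], [0, 0, 0, -0.578], [0, 0, 0, 0], [0, 0, 0, 0], [0, 0, 0, 0]]

```text
clock: 5.67
eef_pos: [0.4714, 0.0542, 0.148]
eef_rot: [-3.141, 0.0, 1.372]
contact_force: [0.2, 0.7, -0.2]
gripper_width: 0.189
grasp_force: 15.0
```

```bash
python3 - <<'E'
from h import *
f=snap("wrist","3")
E
```

```text
(no output)
```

View pics/wrist3.png

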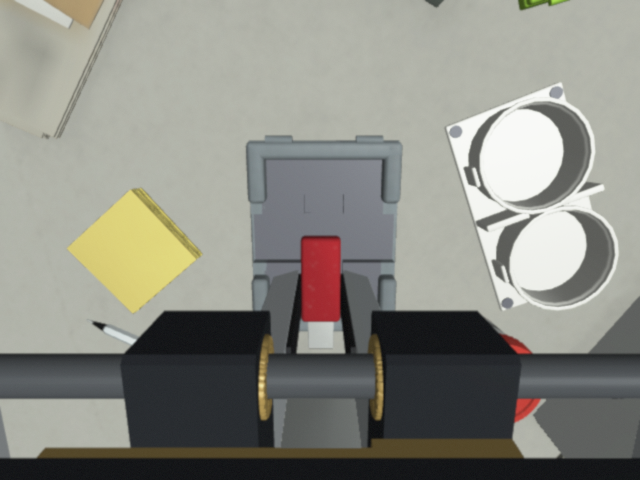

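The wrist view shows the stick (300-340, 237-345) held over the mailer and well aligned with it. The mailer's far rim has two tabs at y≈140, which explains the 143 mm length I measured. Now I'll refine the mailer pose.

```bash
python3 - <<'E'
from h import *
for tag,th0 in(("3",78.7),("1",78.7)):
    f=dict(np.load(f"pics/wrist{tag}.npz"));w=cloud(f);z=w[...,2]
    th=np.radians(th0);y=np.array([np.cos(th),np.sin(th)]);x=np.array([np.sin(th),-np.cos(th)])
    d=w[...,:2]-np.array([.472,.0545]);a=d@x;b=d@y
    rim=(z>.023)&(z<.031)&(abs(a)<.07)&(abs(b)<.08)
    for b0 in(-.06,-.045,-.03,.03,.04,.045,.05,.055):
        k=rim&(abs(b-b0)<.003)
        if k.sum()>20: 
            L=a[k&(a<0)];Rr=a[k&(a>0)]
            print(tag,"b",b0,"left",np.percentile(L,[2,98]).round(4) if len(L) else 0,"right",np.percentile(Rr,[2,98]).round(4) if len(Rr) else 0)
    for a0 in(-.035,-.02,0,.01,.02,.035):
        for sgn in(-1,1):
            k=rim&(abs(a-a0)<.004)&(b*sgn>.04)
            if k.sum()>10: print(tag,"a",a0,"endrim b",np.percentile(b[k],[2,98]).round(4))
    po=(z<.0105)&(abs(a)<.03)&(abs(b)<.05);
    for b0 in(-.026,.024,.028):
        k=po&(abs(b-b0)<.003)
        if k.any():print(tag,"pocket a at b",b0,np.percentile(a[k],[2,98]).round(4))
    k=po&(abs(a)<.01);print(tag,"pocket b",np.percentile(b[k],[1,99]).round(4) if k.any() else 0)
    for a0 in(-.03,.03):
        k=(z<.0105)&(abs(a-a0)<.006)&(abs(b)<.035);print(tag,"chan b",np.percentile(b[k],[2,98]).round(4) if k.any() else 0)
E
```

```text
3 b -0.06 left [-0.0169 -0.0117] right [0.0079 0.013 ]
3 b -0.045 left [-0.0515 -0.0429] right [0.0404 0.0519]
3 b -0.03 left [-0.0507 -0.0401] right [0.0407 0.0513]
3 b 0.03 left [-0.051  -0.0396] right [0.0408 0.0514]
3 b 0.04 left [-0.0515 -0.0399] right [0.0406 0.052 ]
3 b 0.045 left [-0.0512 -0.0397] right [0.0406 0.0516]
3 b 0.05 left [-0.0508 -0.0396] right [0.0407 0.0521]
3 b 0.055 left [-0.0506 -0.0014] right [0.002  0.0518]
3 a -0.035 endrim b [0.0561 0.0709]
3 a -0.02 endrim b [-0.0665 -0.0574]
3 a -0.02 endrim b [0.056  0.0704]
3 a 0 endrim b [0.0567 0.067 ]
3 a 0.01 endrim b [-0.0671 -0.0573]
3 a 0.01 endrim b [0.0566 0.067 ]
3 a 0.02 endrim b [0.0566 0.0708]
3 a 0.035 endrim b [0.0566 0.0714]
3 pocket a at b -0.026 [0.0136 0.0144]
3 pocket a at b 0.024 [-0.0131  0.014 ]
3 pocket a at b 0.028 [-0.0136  0.0139]
3 pocket b [-0.0001  0.0304]
3 chan b [-0.0185  0.0156]
3 chan b [-0.0186  0.0155]
1 b -0.06 left [-0.05   -0.0013] right [0.0008 0.0509]
1 b -0.045 left [-0.0504 -0.04  ] right [0.0407 0.0518]
1 b -0.03 left [-0.0509 -0.0402] right [0.041  0.0519]
1 b 0.03 left [-
[... 181 characters left out ...]
ght [0.0409 0.0519]
1 b 0.055 left [-0.0503 -0.0017] right [0.0018 0.0518]
1 a -0.035 endrim b [-0.0715 -0.0568]
1 a -0.035 endrim b [0.0565 0.0713]
1 a -0.02 endrim b [-0.0704 -0.0571]
1 a -0.02 endrim b [0.0565 0.0708]
1 a 0 endrim b [-0.0677 -0.0566]
1 a 0 endrim b [0.0566 0.0674]
1 a 0.01 endrim b [-0.0675 -0.0568]
1 a 0.01 endrim b [0.0566 0.0675]
1 a 0.02 endrim b [-0.0702 -0.0569]
1 a 0.02 endrim b [0.0566 0.0703]
1 a 0.035 endrim b [-0.0715 -0.057 ]
1 a 0.035 endrim b [0.0565 0.0708]
1 pocket a at b -0.026 [-0.0132  0.0136]
1 pocket a at b 0.024 [-0.0133  0.0136]
1 pocket a at b 0.028 [-0.0134  0.0135]
1 pocket b [-0.0326  0.0294]
1 chan b [-0.0185  0.015 ]
1 chan b [-0.0187  0.0148]
```

hand_motion:
  moves:
    - [[0.028, 0.018, 0.6, -0.01], [0, 0, 0.6, 0], [0, 0, 0.6, 0], [0, 0, 0.2, 0], [0, 0, 0.16, 0], [0, 0, 0.1, 0], [0, 0, 0, 0], [0, 0, 0, 0]]

```text
clock: 6.38
eef_pos: [0.4732, 0.0558, 0.0355]
eef_rot: [3.14, -0.0, 1.376]
contact_force: [0.7, -0.1, -0.0]
gripper_width: 0.19
grasp_force: 15.0
```

To row units: 0.0008 m is 0.016.

hand_motion:
  moves:
    - [[0, 0, 0.016, 0], [0, 0, 0, 0], [0, 0, 0, 0]]

```text
clock: 6.63
eef_pos: [0.4731, 0.0555, 0.0347]
eef_rot: [3.141, -0.0, 1.376]
contact_force: [0.7, 0.0, 0.5]
gripper_width: 0.189
grasp_force: 15.0
```

hand_motion:
  moves:
    - [[0, 0, 0, 0], [0, 0, 0, 0], [0, 0, 0, 0], [0, 0, -0.2, 0], [0, 0, -0.6, 0], [0, 0, -0.8, 0], [0, 0, -0.8, 0], [0, 0, -0.6, 0], [0, 0, 0, 0], [0, 0, 0, 0]]
  aperture: 0.5

```text
clock: 7.47
eef_pos: [0.4737, 0.0554, 0.1857]
eef_rot: [3.138, -0.001, 1.376]
contact_force: [0.1, -1.1, -0.9]
gripper_width: 0.5
grasp_force: 0.0
```

```bash
python3 - <<'E'
from h import *
f=snap("wrist","4");w=cloud(f);z=w[...,2]
m=(abs(w[...,0]-.4725)<.06)&(abs(w[...,1]-.0544)<.06)&red(f);rect(w,m,"stick body")
c=green(f);rect(w,c,"case")
E
```

```text
stick body 956 c [473.2  62.3] size [38.2 16.3] long deg 78.5 z [0.012  0.0132 0.0145]
case 1546 c [661.8 181.6] size [19.3 71.8] long deg 167.9 z [0.0065 0.0151 0.0167]
```

View pics/wrist4.png

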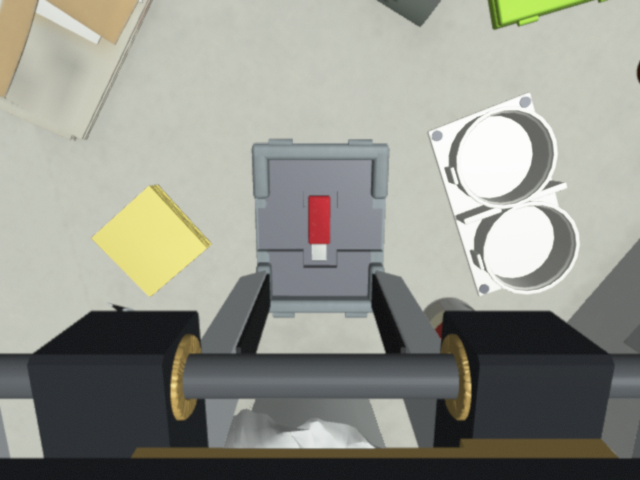

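The stick lies flat in the pocket at (319,225), with its top at z 13.7 mm. The case is next.

hand_motion:
  moves:
    - [[0.584, 0.38, -0.214, 0], [0.584, 0.38, -0.214, 0], [0.584, 0.38, -0.214, 0], [0.584, 0.38, -0.214, 0], [0.584, 0.38, -0.214, 0], [0.584, 0.38, -0.214, 0], [0, 0, 0, 0.595], [0, 0, 0, 0.595], [0, 0, 0, 0.595], [0, 0, 0, 0.595], [0, 0, 0, 0.595], [0, 0, 0, 0.595], [0, 0, 0, 0.595], [0, 0, 0, 0.595], [0, 0, 0, 0.595], [0, 0, 0, 0.595], [0, 0, 0, 0.595], [0, 0, 0, 0], [0, 0, 0, 0]]
  aperture: 1.0

```text
clock: 9.1
eef_pos: [0.6175, 0.2053, 0.2465]
eef_rot: [3.14, 0.003, 0.071]
contact_force: [0.2, -0.5, -0.0]
gripper_width: 1.002
grasp_force: 0.0
```

```bash
python3 - <<'E'
from h import *
from rig import r
print(r.sense()["joints"].round(2))
f=snap("wrist","5");w=cloud(f);z=w[...,2]
c=green(f);rect(w,c&(z>.012),"case",3)
# scene-wide clearance
P=w.reshape(-1,3);P=P[~np.isnan(P[:,0])]
k=(abs(P[:,0]-.68)<.05)&(abs(P[:,1]-.21)<.1)&(P[:,2]>.025)&(P[:,2]<.15);print(k.sum(),P[k].min(0) if k.any() else 0,P[k].max(0) if k.any() else 0)
E
```

```text
[-0.22  0.62 -0.24  1.49  0.16  1.05 -2.  ]
case 8108 c [680.5 214.6] size [103.4  68.9] long deg 5.1 z [0.0143 0.0156 0.0168]
974 [0.63003126 0.11008    0.02510163] [0.65025596 0.2950247  0.06169809]
```

View pics/wrist5.png

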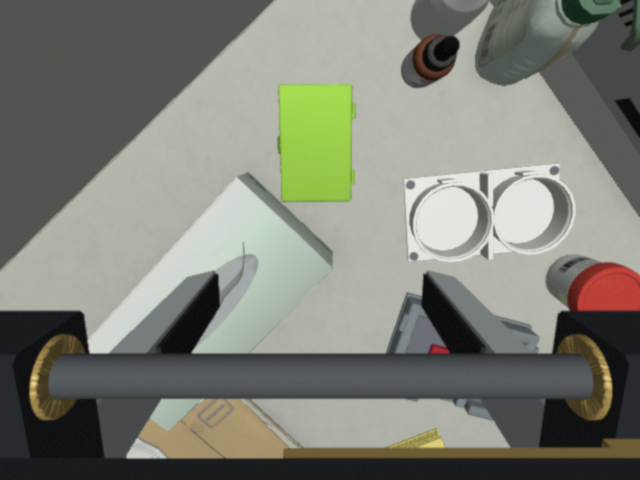

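```bash
python3 - <<'E'
from h import *
f=dict(np.load("pics/wrist5.npz"));w=cloud(f);z=w[...,2];g=green(f)
for th0 in(4.0,5.0):
    th=np.radians(th0);L=np.array([np.cos(th),np.sin(th)]);S=np.array([-np.sin(th),np.cos(th)])
    d=w[...,:2]-np.array([.6805,.2146]);l=d@L;s=d@S
    for l0 in(-.045,-.03,-.02,0,.02,.03,.045):
        k=g&(abs(l-l0)<.004);kt=k&(z>.013);print(th0,l0,"all",np.percentile(s[k],[1,99]).round(4),"top",np.percentile(s[kt],[1,99]).round(4))
    for s0 in(-.025,0,.025):
        k=g&(abs(s-s0)<.004)&(z>.013);print("ends at",s0,np.percentile(l[k],[1,99]).round(4))
E
```

```text
4.0 -0.045 all [-0.0313  0.0317] top [-0.0313  0.0317]
4.0 -0.03 all [-0.0352  0.0314] top [-0.032   0.0314]
4.0 -0.02 all [-0.031   0.0312] top [-0.0309  0.0312]
4.0 0 all [-0.0314  0.0335] top [-0.0314  0.0335]
4.0 0.02 all [-0.0311  0.0321] top [-0.0311  0.0321]
4.0 0.03 all [-0.035   0.0318] top [-0.0318  0.0318]
4.0 0.045 all [-0.0306  0.032 ] top [-0.0306  0.032 ]
ends at -0.025 [-0.0496  0.0504]
ends at 0 [-0.0506  0.0503]
ends at 0.025 [-0.0505  0.0501]
5.0 -0.045 all [-0.0305  0.0324] top [-0.0305  0.0324]
5.0 -0.03 all [-0.0347  0.0319] top [-0.0315  0.0319]
5.0 -0.02 all [-0.0306  0.0316] top [-0.0306  0.0316]
5.0 0 all [-0.0314  0.0336] top [-0.0314  0.0335]
5.0 0.02 all [-0.0315  0.0317] top [-0.0315  0.0317]
5.0 0.03 all [-0.0354  0.0313] top [-0.0323  0.0313]
5.0 0.045 all [-0.0314  0.0312] top [-0.0314  0.0312]
ends at -0.025 [-0.05    0.0499]
ends at 0 [-0.0506  0.0503]
ends at 0.025 [-0.0502  0.0505]
```

Case pose: centre (0.6805, 0.2149), angle 4.4°, with the latch on the +y side and the hinges on the -y side. Now I'll go above it and down.

To row units: 0.025 m is 0.5, 0.0212 m is 0.424, -0.006 rad is -0.03.

hand_motion:
  moves:
    - [[0.424, -0.04, 0.5, -0.03], [0.424, -0.04, 0.5, 0], [0.422, -0.042, 0.5, 0], [0, 0, 0.4, 0], [0, 0, 0.4, 0], [0, 0, 0, 0], [0, 0, 0, 0], [0, 0, 0, 0]]

```text
clock: 9.82
eef_pos: [0.6817, 0.2163, 0.1343]
eef_rot: [-3.141, -0.001, 0.075]
contact_force: [-0.2, 0.1, 0.3]
gripper_width: 1.0
grasp_force: 0.0
```

To row units: 0.03 m is 0.6, 0.025 m is 0.5, -0.002 rad is -0.01.

hand_motion:
  moves:
    - [[-0.026, 0.006, 0.6, -0.01], [0, 0, 0.6, 0], [0, 0, 0.5, 0], [0, 0, 0.26, 0], [0, 0, 0.16, 0], [0, 0, 0, 0], [0, 0, 0, 0]]

```text
clock: 10.4
eef_pos: [0.681, 0.2162, 0.0289]
eef_rot: [-3.141, -0.002, 0.076]
contact_force: [-0.5, 0.5, 0.3]
gripper_width: 1.001
grasp_force: 0.0
```

hand_motion:
  moves:
    - [[0, 0, 0, 0], [0, 0, 0, 0], [0, 0, 0, 0], [0, 0, 0, 0], [0, 0, 0, 0], [0, 0, 0, 0]]
  aperture: 0.0
  force: 30

```text
clock: 10.9
eef_pos: [0.6803, 0.2154, 0.0281]
eef_rot: [3.141, -0.001, 0.076]
contact_force: [-0.6, -1.9, 3.9]
gripper_width: 0.698
grasp_force: 30.0
```

To row units: -0.02755 m is -0.551, 0.01806 m is 0.3612.

hand_motion:
  moves:
    - [[0, 0, -0.2, 0], [0, 0, -0.6, 0], [0, 0, -0.6, 0], [0, 0, -0.6, 0], [0, 0, -0.6, 0], [0, 0, -0.6, 0], [-0.551, 0.3612, 0, 0], [-0.551, 0.3612, 0, 0], [-0.551, 0.3612, 0, 0], [-0.551, 0.3612, 0, 0], [-0.551, 0.3612, 0, 0], [-0.551, 0.3612, 0, 0], [-0.551, 0.3612, 0, 0], [-0.551, 0.3612, 0, 0], [0, 0, 0, 0], [0, 0, 0, 0]]

```text
clock: 12.23
eef_pos: [0.4699, 0.0538, 0.188]
eef_rot: [3.141, 0.0, 0.074]
contact_force: [0.7, 1.0, -0.8]
gripper_width: 0.7
grasp_force: 30.0
```

hand_motion:
  moves:
    - [[0, 0, 0, -0.59], [0, 0, 0, -0.59], [0, 0, 0, -0.59], [0, 0, 0, -0.59], [0, 0, 0, -0.59], [0, 0, 0, -0.59], [0, 0, 0, -0.59], [0, 0, 0, -0.59], [0, 0, 0, -0.59], [0, 0, 0, -0.59], [0, 0, 0, -0.59], [0, 0, 0.6, 0], [0, 0, 0.6, 0], [0, 0, 0, 0], [0, 0, 0, 0], [0, 0, 0, 0]]

```text
clock: 13.57
eef_pos: [0.4723, 0.056, 0.1284]
eef_rot: [3.14, -0.001, 1.374]
contact_force: [0.3, 0.5, -1.7]
gripper_width: 0.702
grasp_force: 30.0
```

```bash
python3 - <<'E'
from h import *
f=snap("wrist","6");w=cloud(f);z=w[...,2]
rect(w,green(f),"case",3)
g=green(f)
th=np.radians(78.7);y=np.array([np.cos(th),np.sin(th)]);x=np.array([np.sin(th),-np.cos(th)])
d=w[...,:2]-np.array([.4725,.0544]);a=d@x;b=d@y
for b0 in(0.0,.02,.04):
    k=g&(abs(b-b0)<.004);print(b0,np.percentile(a[k],[1,99]).round(4) if k.sum()>5 else 0,np.nanmedian(z[k]).round(4))
for a0 in(-.025,0,.025):
    k=g&(abs(a-a0)<.004);print("far end",a0,b[k].max().round(4))
E
```

```text
case 27664 c [474.7  68.9] size [82.  69.9] long deg 78.7 z [0.1148 0.116  0.117 ]
0.0 [-0.0341  0.0306] 0.1159
0.02 [-0.0334  0.0297] 0.116
0.04 [-0.0333  0.0324] 0.116
far end -0.025 0.0556
far end 0 0.0556
far end 0.025 0.0556
```

The manual's scale: shifts go in units of 50 mm and turns go in units of 0.2 rad. Converting my numbers, 0.03 m is 0.6, 0.02 m is 0.4.

hand_motion:
  moves:
    - [[-0.04, 0.01, 0.4, 0], [0, 0, 0.6, 0], [0, 0, 0.3, 0], [0, 0, 0.16, 0], [0, 0, 0.12, 0], [0, 0, 0.08, 0], [0, 0, 0, 0], [0, 0, 0, 0]]

```text
clock: 14.28
eef_pos: [0.4719, 0.0531, 0.0451]
eef_rot: [3.14, -0.001, 1.374]
contact_force: [-0.4, 0.2, -1.7]
gripper_width: 0.703
grasp_force: 30.0
```

hand_motion:
  moves:
    - [[0, 0, 0.02, 0], [0, 0, 0.016, 0], [0, 0, 0, 0], [0, 0, 0, 0]]

```text
clock: 14.62
eef_pos: [0.4716, 0.0529, 0.043]
eef_rot: [3.141, -0.0, 1.373]
contact_force: [1.0, -0.4, 2.1]
gripper_width: 0.696
grasp_force: 30.0
```

hand_motion:
  moves:
    - [[0, 0, 0, 0], [0, 0, 0, 0], [0, 0, 0, 0], [0, 0, 0, 0], [0, 0, -0.2, 0], [0, 0, -0.6, 0], [0, 0, -0.8, 0], [0, 0, -0.8, 0], [0, 0, -0.8, 0], [0, 0, 0, 0], [0, 0, 0, 0]]
  aperture: 1.0

```text
clock: 15.53
eef_pos: [0.4725, 0.0529, 0.2045]
eef_rot: [3.137, -0.001, 1.373]
contact_force: [-0.9, 0.2, 1.2]
gripper_width: 0.998
grasp_force: 0.0
```

```bash
python3 - <<'E'
from h import *
f=snap("wrist","7");w=cloud(f);z=w[...,2];g=green(f);g[:,480:]=0
rect(w,g,"case",3)
p=w[g];A=np.c_[p[:,:2]-p[:,:2].mean(0),np.ones(len(p))];k=p[:,2]>np.median(p[:,2])-.004
print("plane slope,z",np.linalg.lstsq(A[k],p[k,2],rcond=None)[0])
E
```

```text
case 9983 c [471.4  54.5] size [103.8  69.6] long deg 78.5 z [0.0293 0.0305 0.0317]
plane slope,z [0. 0. 0.]
```

View pics/wrist7.png

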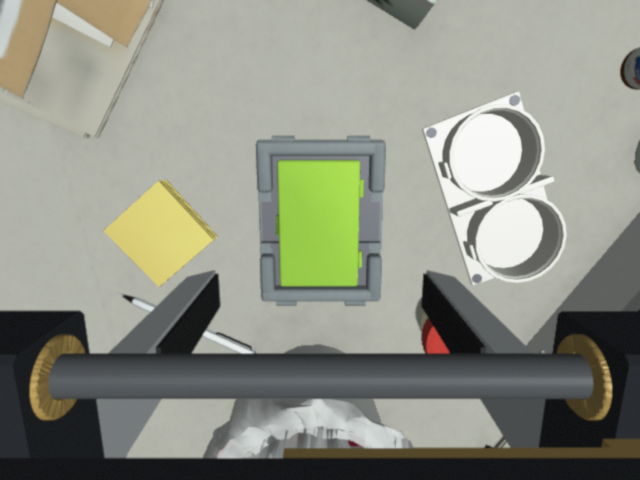

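The case sits in the recess with its top at z 30.5 mm (31 expected), level and square. Next I'll measure the carrier and pots and check the gripper body's clearances against the furniture.

```bash
python3 - <<'E'
from h import *
P=np.concatenate([cloud(dict(np.load(f"pics/{n}.npz"))).reshape(-1,3) for n in("scene0","side1","wrist1","wrist7")])
P=P[~np.isnan(P[:,0])]
# drop the robot: keep scene0 only for y>-.45 &z<.25 and side1 z<.25
P=P[(P[:,2]>.0)&(P[:,2]<.235)]
def clear(x,y,zb,skip=0):
    out=[]
    for tyd in range(0,180,5):
        t=np.radians(tyd);d=P[:,:2]-[x,y];u=d@[np.cos(t),np.sin(t)];v=d@[-np.sin(t),np.cos(t)]
        k=(P[:,2]>zb)
        q=np.maximum(np.maximum(abs(u[k])-.0885,0)**2+np.maximum(abs(v[k])-.0375,0)**2,0)**.5
        # open fingers: two rects at |u| 47..60, |v|<8, z> .036
        kf=(P[:,2]>.034)&(np.hypot(*(d.T))>.036)
        qf=(np.maximum(abs(abs(u[kf])-.053)-.0065,0)**2+np.maximum(abs(v[kf])-.008,0)**2)**.5
        q=np.sort(q);qf=np.sort(qf);out.append((tyd,round(q[8]*1000),round(qf[8]*1000)))
    return out
f=dict(np.load("pics/scene0.npz"))
for nm,x,y in(("A",.565,-.0555),("B",.447,-.2495),("W1",.619,.084),("W2",.632,.0117)): print(nm,[o for o in clear(x,y,.128) if min(o[1:])>3])
k=(np.hypot(P[:,0]-.423,P[:,1]+.11)<.1)&(P[:,2]>.125);print("tub",P[k].min(0),P[k].max(0))
# carrier
w=cloud(dict(np.load("pics/wrist7.npz")));z=w[...,2]
c=(abs(w[...,0]-.6255)<.09)&(abs(w[...,1]-.047)<.09)&(z>.029)&(z<.036)
p=w[c][:,:2];th=np.radians(9)
for th in(6,8,9,10,12):
    t=np.radians(th);a=p@[np.cos(t),np.sin(t)];b=p@[-np.sin(t),np.cos(t)]
    ca,cb=(np.percentile(a,.5)+np.percentile(a,99.5))/2,(np.percentile(b,.5)+np.percentile(b,99.5))/2
    print(th,"size",np.ptp(np.percentile(a,[.5,99.5])),np.ptp(np.percentile(b,[.5,99.5])),"centre",ca*np.cos(t)-cb*np.sin(t),ca*np.sin(t)+cb*np.cos(t))
print(cv2.minAreaRect(p.astype(np.float32)*1000))
E
```

```text
A [(80, 9, 35), (85, 13, 39), (90, 7, 38)]
B []
W1 [(10, 4, 28), (15, 5, 24), (20, 6, 20), (25, 5, 20), (30, 4, 19), (50, 9, 14), (55, 16, 13), (60, 22, 10), (65, 28, 9), (70, 34, 11), (75, 39, 11), (80, 44, 10), (85, 47, 10), (90, 51, 10), (95, 49, 9), (100, 47, 8), (105, 46, 9), (110, 45, 8), (115, 46, 6), (120, 47, 7), (125, 46, 8), (130, 40, 8), (135, 37, 10), (140, 37, 11), (145, 38, 14), (150, 35, 16), (155, 29, 20), (160, 23, 24), (165, 17, 27), (170, 9, 28)]
W2 [(15, 5, 13), (20, 10, 9), (25, 16, 6), (30, 22, 4), (60, 23, 4), (65, 17, 6), (70, 11, 9), (75, 6, 10)]
tub [ 0.3540698  -0.19488545  0.1250005 ] [ 0.50950284 -0.03438185  0.21496866]
6 size 0.17065004977576803 0.16928771069773035 centre 0.6222399555008601 0.03553660415554431
8 size 0.17040429650058586 0.1715381518537129 centre 0.6200402780763025 0.03407256900611688
9 size 0.17020353699281987 0.17254695351163962 centre 0.6189830845530537 0.03326500457113024
10 size 0.1699591126371489 0.1736086666791784 centre 0.6179495894706372 0.03247368117201688
12 size 0.16933844707158963 0.17539473558011767 centre 0.6159945182964123 0.030719462744718554
((628.823486328125, 39.00220489501953), (163.40208435058594, 173.2791290283203), 89.87112426757812)
```

```bash
python3 - <<'E'
from h import *
P=np.concatenate([cloud(dict(np.load(f"pics/{n}.npz"))).reshape(-1,3) for n in("scene0","side1")])
P=P[~np.isnan(P[:,0])];P=P[(P[:,2]>.0)&(P[:,2]<.235)]
for zb in(.133,.143):
  for dx,dy in((0,0),):
    x,y=.447,-.2495
    for tyd in range(0,180,10):
        t=np.radians(tyd);d=P[:,:2]-[x,y];u=d@[np.cos(t),np.sin(t)];v=d@[-np.sin(t),np.cos(t)]
        q=(np.maximum(abs(u)-.0885,0)**2+np.maximum(abs(v)-.0375,0)**2)**.5
        k=(P[:,2]>zb)&(q<.004);p=P[k]
        print(zb,tyd,k.sum(),end=" ")
        for nm,m in(("tub",np.hypot(p[:,0]-.423,p[:,1]+.11)<.1),("rack",p[:,0]<.42)): 
            m=m if nm=="tub" else m&(np.hypot(p[:,0]-.423,p[:,1]+.11)>=.1)
            if m.any(): print(nm,m.sum(),p[m].mean(0).round(3),p[m,2].max().round(3),end=" ")
        m=(p[:,0]>.46)&(np.hypot(p[:,0]-.423,p[:,1]+.11)>=.1)
        if m.any(): print("prn",m.sum(),p[m].mean(0).round(3),p[m,2].max().round(3),end="")
        print()
k=(np.hypot(P[:,0]-.423,P[:,1]+.11)<.09);h=P[k]
for z0 in(.11,.13,.14,.15,.16,.18,.2):
    s=h[(h[:,2]>z0)&(h[:,2]<z0+.01)];print(z0,len(s),s[:,:2].min(0).round(3) if len(s) else 0,s[:,:2].max(0).round(3) if len(s) else 0)
E
```

```text
0.133 0 251 rack 11 [ 0.357 -0.285  0.144] 0.148 prn 240 [ 0.529 -0.28   0.145] 0.157
0.133 10 161 rack 42 [ 0.369 -0.299  0.143] 0.149 prn 119 [ 0.536 -0.269  0.144] 0.155
0.133 20 85 rack 71 [ 0.374 -0.306  0.144] 0.151 prn 14 [ 0.544 -0.257  0.139] 0.148
0.133 30 59 rack 59 [ 0.378 -0.309  0.144] 0.151 
0.133 40 61 tub 4 [ 0.473 -0.175  0.136] 0.138 rack 57 [ 0.374 -0.303  0.144] 0.149 
0.133 50 148 tub 85 [ 0.464 -0.173  0.136] 0.141 rack 63 [ 0.373 -0.303  0.143] 0.149 
0.133 60 225 tub 165 [ 0.455 -0.173  0.136] 0.16 rack 60 [ 0.377 -0.31   0.144] 0.151 
0.133 70 255 tub 220 [ 0.45  -0.173  0.136] 0.16 rack 35 [ 0.383 -0.318  0.145] 0.15 
0.133 80 260 tub 260 [ 0.444 -0.175  0.135] 0.148 
0.133 90 310 tub 310 [ 0.44  -0.175  0.135] 0.148 
0.133 100 459 tub 395 [ 0.43  -0.175  0.136] 0.16 prn 64 [ 0.498 -0.317  0.14 ] 0.149
0.133 110 610 tub 384 [ 0.427 -0.175  0.136] 0.164 prn 226 [ 0.504 -0.313  0.144] 0.153
0.133 120 632 tub 290 [ 0.423 -0.178  0.135] 0.14 prn 342 [ 0.509 -0.307  0.145] 0.156
0.133 130 682 tub 247 [ 0.417 -0.178  0.135] 0.14 prn 435 [ 0.513 -0.301  0.146] 0.1
[... 1043 characters left out ...]
-0.316  0.145] 0.149
0.143 110 144 tub 19 [ 0.453 -0.154  0.151] 0.164 prn 125 [ 0.507 -0.313  0.147] 0.153
0.143 120 227 prn 227 [ 0.512 -0.306  0.149] 0.156
0.143 130 291 prn 291 [ 0.516 -0.3    0.149] 0.158
0.143 140 349 prn 349 [ 0.519 -0.295  0.149] 0.157
0.143 150 382 prn 382 [ 0.52  -0.294  0.149] 0.157
0.143 160 331 prn 331 [ 0.519 -0.296  0.149] 0.157
0.143 170 240 prn 240 [ 0.524 -0.289  0.15 ] 0.158
0.11 636 [ 0.351 -0.194] [ 0.512 -0.038]
0.13 2948 [ 0.355 -0.192] [ 0.507 -0.037]
0.14 599 [ 0.365 -0.18 ] [ 0.496 -0.066]
0.15 562 [ 0.394 -0.157] [ 0.472 -0.069]
0.16 405 [ 0.4   -0.151] [ 0.47  -0.071]
0.18 633 [ 0.392 -0.149] [ 0.469 -0.062]
0.2 318 [ 0.386 -0.133] [ 0.467 -0.046]
```

To row units: 0.02843 m is 0.5686, -0.01425 m is -0.285, -0.1198 rad is -0.599.

hand_motion:
  moves:
    - [[-0.251, 0.5686, -0.285, 0], [-0.251, 0.5686, -0.285, 0], [-0.251, 0.5686, -0.285, 0], [-0.251, 0.5686, -0.285, 0], [-0.251, 0.5686, -0.285, 0], [-0.251, 0.5686, -0.285, 0], [0, 0, 0, -0.599], [0, 0, 0, -0.599], [0, 0, 0, -0.599], [0, 0, 0, -0.599], [0, 0, 0, -0.599], [0, 0, 0, -0.599], [0, 0, 0, -0.599], [0, 0, 0, -0.599], [0, 0, 0, -0.599], [0, 0, 0, -0.599], [0, 0, 0, -0.599], [0, 0, 0, -0.599], [0, 0, 0, -0.599], [0, 0, 0, -0.599]]
  aperture: 0.85

```text
clock: 17.25
eef_pos: [0.6228, -0.0544, 0.2853]
eef_rot: [-3.141, -0.004, 3.058]
contact_force: [0.6, 0.8, 0.1]
gripper_width: 0.852
grasp_force: 0.0
```

hand_motion:
  moves:
    - [[0, 0, 0, 0], [0, 0, 0, 0]]

```text
clock: 17.42
eef_pos: [0.623, -0.0543, 0.2859]
eef_rot: [3.141, -0.003, 3.048]
contact_force: [-0.6, 0.0, 0.6]
gripper_width: 0.852
grasp_force: 0.0
```

```bash
python3 - <<'E'
from h import *
from rig import r
print(r.sense()["joints"].round(2))
f=snap("wrist","8")
def lid(f,cx,cy):
    w=cloud(f);q=red(f)&(w[...,2]>.06)&(w[...,2]<.072)&(np.hypot(w[...,0]-cx,w[...,1]-cy)<.045)
    if q.sum()<50: return
    p=w[q];e=cv2.minEnclosingCircle(p[:,:2].astype(np.float32)*1000);print("lid",q.sum(),np.round(e[0],1),round(e[1],1),p[:,:2].mean(0).round(4),np.median(p[:,2]).round(4))
lid(f,.565,-.055);lid(f,.447,-.25)
for t in("1","5","7","8"):
    f=dict(np.load(f"pics/wrist{t}.npz"));w=cloud(f);z=w[...,2]
    fl=(z>.001)&(z<.009)
    for cx,cy in((.6193,.0837),(.6317,.0117)):
        # rim ring points: near mouth radius
        k=(z>.027)&(z<.036)&(abs(np.hypot(w[...,0]-cx,w[...,1]-cy)-.0365)<.006)
        if k.sum()<60: continue
        p=w[k][:,:2];
        from scipy.optimize import least_squares
        s=least_squares(lambda v:np.hypot(p[:,0]-v[0],p[:,1]-v[1])-v[2],[cx,cy,.036],loss="soft_l1",f_scale=.001);print(t,"ring",k.sum(),s.x.round(4))
E
```

```text
[ 0.62  0.75 -1.09  1.5   0.67  1.31  0.94]
lid 3504 [566.2 -54.6] 30.0 [ 0.5657 -0.0545] 0.0635
lid 4490 [ 448.5 -246. ] 31.2 [ 0.4489 -0.2455] 0.0634
1 ring 1052 [0.6188 0.0835 0.0355]
1 ring 1083 [0.6312 0.0117 0.0357]
5 ring 1213 [0.6196 0.0838 0.0354]
5 ring 1317 [0.6318 0.0119 0.0358]
7 ring 1746 [0.6185 0.0834 0.0355]
7 ring 1625 [0.6308 0.0117 0.0357]
8 ring 1054 [0.6188 0.0826 0.0356]
8 ring 1020 [0.631  0.0109 0.0354]
```

View pics/wrist8.png

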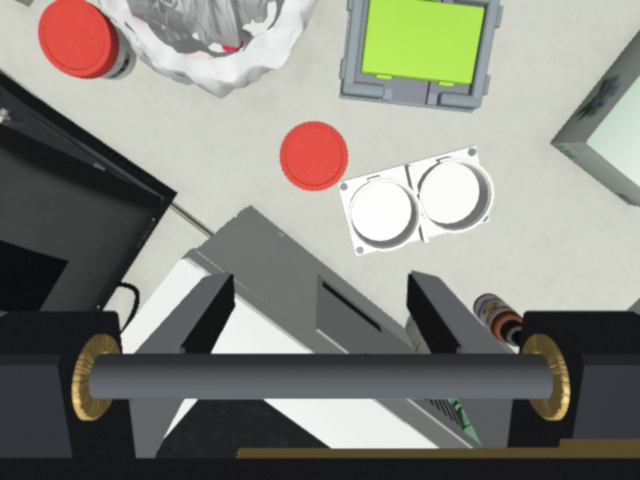

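The lids are at (314,156) for A and (80,38) for B, and the carrier wells are clear. Now I'll line up over A and descend.

To row units: 0.0284 m is 0.568, -0.0028 m is -0.056.

hand_motion:
  moves:
    - [[0.568, -0.056, 0, 0], [0.566, -0.056, 0, 0], [0, 0, 0.7, 0], [0, 0, 0.7, 0], [0, 0, 0.7, 0], [0, 0, 0.6, 0], [0, 0, 0, 0], [0, 0, 0, 0], [0, 0, 0, 0]]

```text
clock: 18.22
eef_pos: [0.5677, -0.0541, 0.1546]
eef_rot: [3.141, 0.002, 3.05]
contact_force: [-0.4, -0.2, 1.5]
gripper_width: 0.85
grasp_force: 0.0
```

To row units: 0.0015 m is 0.03, -0.0005 m is -0.01.

hand_motion:
  moves:
    - [[0.03, -0.01, 0.6, 0], [0, 0, 0.6, 0], [0, 0, 0.3, 0], [0, 0, 0.152, 0], [0, 0, 0, 0], [0, 0, 0, 0]]

```text
clock: 18.72
eef_pos: [0.5665, -0.0548, 0.0722]
eef_rot: [3.141, 0.003, 3.051]
contact_force: [1.0, 0.0, -0.4]
gripper_width: 0.849
grasp_force: 0.0
```

hand_motion:
  moves:
    - [[0, 0, 0, 0], [0, 0, 0, 0], [0, 0, 0, 0], [0, 0, 0, 0], [0, 0, 0, 0]]
  aperture: 0.0
  force: 20

```text
clock: 19.13
eef_pos: [0.5659, -0.0552, 0.0715]
eef_rot: [-3.141, 0.002, 3.051]
contact_force: [-0.5, -0.8, 5.9]
gripper_width: 0.654
grasp_force: 20.0
```

hand_motion:
  moves:
    - [[0, 0, -0.1, 0], [0, 0, -0.2, 0], [0, 0, -0.4, 0], [0, 0, -0.6, 0], [0, 0, -0.7, 0], [0, 0, -0.7, 0], [0, 0, -0.7, 0], [0, 0, -0.4, 0], [0, 0, 0, 0], [0, 0, 0, 0]]

```text
clock: 19.97
eef_pos: [0.5654, -0.0551, 0.2616]
eef_rot: [-3.141, 0.002, 3.051]
contact_force: [-1.0, -0.2, -1.4]
gripper_width: 0.654
grasp_force: 20.0
```

hand_motion:
  moves:
    - [[-0.164, 0.57, 0, 0], [-0.164, 0.57, 0, 0], [-0.164, 0.57, 0, 0], [-0.164, 0.57, 0, 0], [-0.164, 0.57, 0, 0], [0, 0, 0, 0.565], [0, 0, 0, 0.565], [0, 0, 0, 0.565], [0, 0, 0, 0.565], [0, 0, 0, 0.565], [0, 0, 0, 0.565], [0, 0, 0, 0.565], [0, 0, 0, 0.565], [0, 0, 0, 0.565], [0, 0, 0, 0.565], [0, 0, 0.7, 0], [0, 0, 0.7, 0], [0, 0, 0.6, 0], [0, 0, 0, 0], [0, 0, 0, 0]]

```text
clock: 21.63
eef_pos: [0.617, 0.0825, 0.1581]
eef_rot: [-3.136, -0.001, 1.921]
contact_force: [0.3, 1.1, -0.7]
gripper_width: 0.653
grasp_force: 20.0
```

To row units: 0.0022 m is 0.044, 0.025 m is 0.5.

hand_motion:
  moves:
    - [[0, 0.044, 0.4, 0], [0, 0, 0.5, 0], [0, 0, 0.4, 0], [0, 0, 0.2, 0], [0, 0, 0.092, 0], [0, 0, 0, 0], [0, 0, 0, 0]]

```text
clock: 22.22
eef_pos: [0.622, 0.0843, 0.0824]
eef_rot: [3.139, 0.0, 1.921]
contact_force: [-0.0, 0.8, -0.4]
gripper_width: 0.654
grasp_force: 20.0
```

hand_motion:
  moves:
    - [[0, -0.05, 0.04, 0], [0, 0, 0.04, 0], [0, 0, 0, 0], [0, 0, 0, 0]]

```text
clock: 22.55
eef_pos: [0.6188, 0.0829, 0.0773]
eef_rot: [3.141, 0.0, 1.921]
contact_force: [0.1, -0.5, -1.1]
gripper_width: 0.651
grasp_force: 20.0
```

hand_motion:
  moves:
    - [[0, 0, 0.02, 0], [0, 0, 0, 0], [0, 0, 0, 0]]

```text
clock: 22.8
eef_pos: [0.619, 0.0831, 0.0766]
eef_rot: [3.141, 0.0, 1.921]
contact_force: [-1.4, 0.2, 4.1]
gripper_width: 0.647
grasp_force: 20.0
```

hand_motion:
  moves:
    - [[0, 0, 0, 0], [0, 0, 0, 0], [0, 0, 0, 0], [0, 0, -0.4, 0], [0, 0, -0.6, 0], [0, 0, -0.7, 0], [0, 0, -0.7, 0], [0, 0, -0.7, 0], [0, 0, -0.7, 0], [0, 0, 0, 0], [0, 0, 0, 0]]
  aperture: 0.85

```text
clock: 23.72
eef_pos: [0.6197, 0.0834, 0.2678]
eef_rot: [3.138, 0.001, 1.921]
contact_force: [-0.6, 0.4, -0.6]
gripper_width: 0.851
grasp_force: 0.0
```

```bash
python3 - <<'E'
from h import *
from rig import r
print(r.sense()["joints"].round(2))
for n in("scene","wrist"):
    f=snap(n,"9");w=cloud(f)
    for cx,cy in((.619,.083),(.4485,-.246)):
        q=red(f)&(w[...,2]>.056)&(w[...,2]<.08)&(np.hypot(w[...,0]-cx,w[...,1]-cy)<.045)
        if q.sum()>50:
            p=w[q];e=cv2.minEnclosingCircle(p[:,:2].astype(np.float32)*1000);print(n,q.sum(),np.round(e[0],1),round(e[1],1),np.percentile(p[:,2],[5,50,95]).round(4))
E
```

```text
[ 0.27  0.65 -0.77  1.53  0.48  1.15 -0.25]
scene 705 [615.8  81.5] 32.2 [0.0604 0.0685 0.0708]
scene 522 [ 447.4 -248.6] 33.0 [0.0592 0.0638 0.066 ]
wrist 3647 [618.   82.8] 30.4 [0.0671 0.0684 0.0698]
```

View pics/scene9.png

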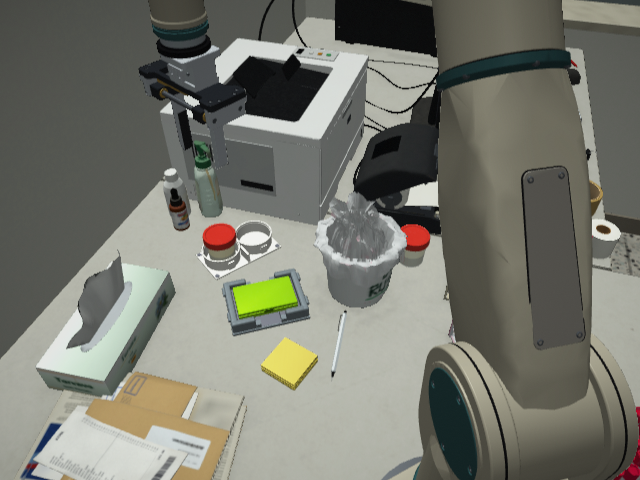

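Pot A stands upright in its well, with its lid at (220,235) and lid top at z 69 mm. Pot B is next.

hand_motion:
  moves:
    - [[-0.541, -0.4424, -0.066, 0], [-0.541, -0.4424, -0.066, 0], [-0.541, -0.4424, -0.066, 0], [-0.541, -0.4424, -0.066, 0], [-0.541, -0.4424, -0.066, 0], [-0.541, -0.4424, -0.066, 0], [-0.541, -0.4424, -0.066, 0], [-0.541, -0.4424, -0.066, 0], [-0.541, -0.4424, -0.066, 0], [-0.541, -0.4424, -0.066, 0], [0, 0, 0, -0.565], [0, 0, 0, -0.565], [0, 0, 0, -0.565], [0, 0, 0, -0.565], [0, 0, 0, -0.565], [0, 0, 0, -0.565], [0, 0, 0, -0.565], [0, 0, 0, -0.565], [0, 0, 0, -0.565], [0, 0, 0, -0.565]]
  aperture: 0.8

```text
clock: 25.48
eef_pos: [0.5026, -0.247, 0.2968]
eef_rot: [3.14, -0.003, 3.057]
contact_force: [0.2, 0.1, -0.0]
gripper_width: 0.798
grasp_force: 0.0
```

hand_motion:
  moves:
    - [[0, 0, 0, 0], [0, 0, 0, 0]]

```text
clock: 25.65
eef_pos: [0.5029, -0.247, 0.2972]
eef_rot: [3.14, -0.002, 3.048]
contact_force: [-0.3, -0.7, -0.4]
gripper_width: 0.801
grasp_force: 0.0
```

```bash
python3 - <<'E'
from h import *
from rig import r
print(r.sense()["joints"].round(2))
f=snap("wrist","10");w=cloud(f);z=w[...,2]
cx,cy=.4485,-.246
q=red(f)&(z>.056)&(z<.08)&(np.hypot(w[...,0]-cx,w[...,1]-cy)<.045)
p=w[q];e=cv2.minEnclosingCircle(p[:,:2].astype(np.float32)*1000);print(q.sum(),np.round(e[0],1),round(e[1],1),np.percentile(p[:,2],[5,50,95]).round(4))
c=np.array(e[0])/1000
P=w.reshape(-1,3);P=P[~np.isnan(P[:,0])]
for ty in range(65,111,5):
    t=np.radians(ty);d=P[:,:2]-c;u=d@[np.cos(t),np.sin(t)];v=d@[-np.sin(t),np.cos(t)]
    q=(np.maximum(abs(u)-.0885,0)**2+np.maximum(abs(v)-.0375,0)**2)**.5
    k=(q<.003)&(P[:,2]<.26);i=P[k,2].argsort()[-5:] if k.any() else []
    kf=(abs(abs(u)-.0435)<.0095)&(abs(v)<.011)&(P[:,2]>.03)&(P[:,2]<.26)&(np.hypot(*d.T)>.034)
    print(ty,"body top",P[k][i][0].round(3) if k.any() else 0,"finger hits",kf.sum(),P[kf].mean(0).round(3) if kf.any() else 0)
E
```

```text
[ 1.07  0.64 -1.13  1.66  0.61  1.24  1.29]
3278 [ 448.4 -246.9] 30.0 [0.0621 0.0635 0.0649]
65 body top [ 0.453 -0.149  0.16 ] finger hits 0 0
70 body top [ 0.446 -0.149  0.184] finger hits 0 0
75 body top [ 0.457 -0.155  0.15 ] finger hits 0 0
80 body top [ 0.456 -0.157  0.147] finger hits 0 0
85 body top [ 0.457 -0.156  0.147] finger hits 0 0
90 body top [ 0.457 -0.155  0.148] finger hits 0 0
95 body top [ 0.457 -0.155  0.149] finger hits 1 [ 0.435 -0.195  0.114]
100 body top [ 0.456 -0.153  0.153] finger hits 0 0
105 body top [ 0.455 -0.152  0.156] finger hits 0 0
110 body top [ 0.453 -0.149  0.16 ] finger hits 0 0
```

View pics/wrist10.png

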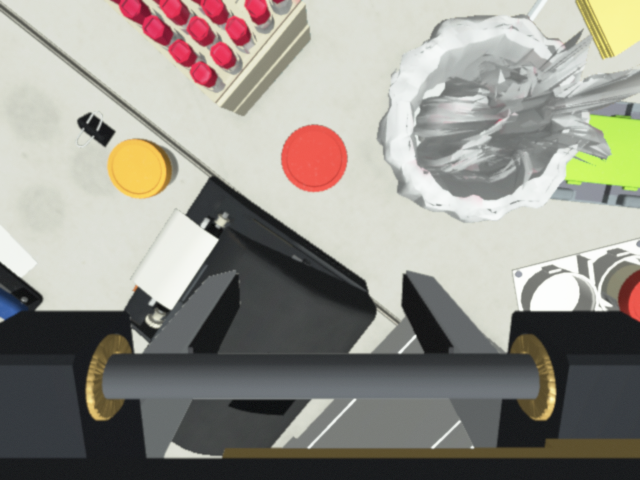

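The lid of B is at (314,158), centred at (0.4484, -0.2469). The tub rim and label printer are clear at a tool-y direction of about 85° if I grip high on the lid.

hand_motion:
  moves:
    - [[0.544, -0.05, 0, 0], [0.542, -0.05, 0, 0], [0, 0, 0.7, 0], [0, 0, 0.7, 0], [0, 0, 0.7, 0], [0, 0, 0, 0], [0, 0, 0, 0], [0, 0, 0, 0]]

```text
clock: 26.37
eef_pos: [0.4503, -0.2468, 0.1953]
eef_rot: [3.142, 0.002, 3.05]
contact_force: [0.1, 0.2, -0.0]
gripper_width: 0.797
grasp_force: 0.0
```

hand_motion:
  moves:
    - [[0.034, 0, 0.6, 0], [0, 0, 0.7, 0], [0, 0, 0.6, 0], [0, 0, 0.3, 0], [0, 0, 0.166, 0], [0, 0, 0, 0], [0, 0, 0, 0]]

```text
clock: 26.95
eef_pos: [0.4489, -0.2472, 0.0771]
eef_rot: [-3.141, 0.003, 3.05]
contact_force: [0.9, -0.5, -0.1]
gripper_width: 0.797
grasp_force: 0.0
```

hand_motion:
  moves:
    - [[0, 0, 0, 0], [0, 0, 0, 0], [0, 0, 0, 0], [0, 0, 0, 0], [0, 0, 0, 0]]
  aperture: 0.0
  force: 25

```text
clock: 27.37
eef_pos: [0.4484, -0.2473, 0.0769]
eef_rot: [-3.14, 0.002, 3.051]
contact_force: [-1.5, -0.5, 7.0]
gripper_width: 0.648
grasp_force: 25.0
```

hand_motion:
  moves:
    - [[0, 0, -0.1, 0], [0, 0, -0.2, 0], [0, 0, -0.4, 0], [0, 0, -0.6, 0], [0, 0, -0.7, 0], [0, 0, -0.7, 0], [0, 0, -0.7, 0], [0, 0, -0.7, 0], [0, 0, -0.7, 0], [0, 0, -0.4, 0], [0, 0, 0, 0], [0, 0, 0, 0]]

```text
clock: 28.37
eef_pos: [0.4474, -0.2468, 0.3367]
eef_rot: [-3.14, 0.002, 3.051]
contact_force: [0.3, -0.0, -0.7]
gripper_width: 0.646
grasp_force: 24.9
```

To row units: 0.03046 m is 0.6092, -0.01771 m is -0.3542, 0.1096 rad is 0.548.

hand_motion:
  moves:
    - [[-0.3542, 0.6092, 0, 0], [-0.3542, 0.6092, 0, 0], [-0.3542, 0.6092, 0, 0], [-0.3542, 0.6092, 0, 0], [-0.3542, 0.6092, 0, 0], [-0.3542, 0.6092, 0, 0], [-0.3542, 0.6092, 0, 0], [-0.3542, 0.6092, 0, 0], [-0.3542, 0.6092, 0, 0], [0, 0, 0, 0.548], [0, 0, 0, 0.548], [0, 0, 0, 0.548], [0, 0, 0, 0.548], [0, 0, 0, 0.548], [0, 0, 0, 0.548], [0, 0, 0, 0.548], [0, 0, 0, 0.548], [0, 0, 0, 0.548], [0, 0, 0, 0.548], [0, 0, 0, 0]]

```text
clock: 30.03
eef_pos: [0.6299, 0.0115, 0.3337]
eef_rot: [-3.138, -0.0, 1.953]
contact_force: [-0.0, 0.3, -0.4]
gripper_width: 0.65
grasp_force: 24.9
```

hand_motion:
  moves:
    - [[0, 0, 0.6, 0], [0, 0, 0.8, 0], [0, 0, 0.8, 0], [0, 0, 0.8, 0], [0, 0, 0.4, 0], [0, 0, 0, 0], [0, 0, 0, 0]]

```text
clock: 30.62
eef_pos: [0.6298, 0.0118, 0.1641]
eef_rot: [-3.138, -0.002, 1.957]
contact_force: [0.1, 0.3, -0.1]
gripper_width: 0.651
grasp_force: 24.9
```

hand_motion:
  moves:
    - [[0, 0.02, 0.4, 0], [0, 0, 0.5, 0], [0, 0, 0.4, 0], [0, 0, 0.2, 0], [0, 0, 0.1, 0], [0, 0, 0, 0], [0, 0, 0, 0], [0, 0, 0, 0]]

```text
clock: 31.28
eef_pos: [0.6331, 0.0123, 0.0873]
eef_rot: [3.139, 0.001, 1.955]
contact_force: [0.3, -0.1, 0.8]
gripper_width: 0.646
grasp_force: 24.9
```

To row units: 0.002 m is 0.04, -0.0018 m is -0.036.

hand_motion:
  moves:
    - [[0, -0.036, 0.04, 0], [0, 0, 0.04, 0], [0, 0, 0, 0], [0, 0, 0, 0]]

```text
clock: 31.62
eef_pos: [0.6304, 0.0113, 0.082]
eef_rot: [3.141, 0.0, 1.955]
contact_force: [-0.5, -0.2, 1.3]
gripper_width: 0.65
grasp_force: 25.0
```

To row units: 0.0007 m is 0.014.

hand_motion:
  moves:
    - [[0, 0, 0.014, 0], [0, 0, 0, 0], [0, 0, 0, 0]]

```text
clock: 31.87
eef_pos: [0.6305, 0.0112, 0.0819]
eef_rot: [3.141, 0.001, 1.955]
contact_force: [-1.9, 0.2, 6.0]
gripper_width: 0.646
grasp_force: 25.1
```

hand_motion:
  moves:
    - [[0, 0, 0, 0], [0, 0, 0, 0], [0, 0, 0, 0], [0, 0, -0.4, 0], [0, 0, -0.6, 0], [0, 0, -0.7, 0], [0, 0, -0.7, 0], [0, 0, -0.7, 0], [0, 0, -0.7, 0], [0, 0, 0, 0], [0, 0, 0, 0], [0, 0, 0, 0]]
  aperture: 0.85

```text
clock: 32.87
eef_pos: [0.6297, 0.0109, 0.27]
eef_rot: [-3.14, 0.0, 1.955]
contact_force: [-0.5, -0.2, -0.6]
gripper_width: 0.849
grasp_force: 0.0
```

```bash
python3 - <<'E'
from h import *
for n in("scene","wrist"):
    f=snap(n,"11");w=cloud(f)
    for cx,cy in((.619,.083),(.631,.0115)):
        q=red(f)&(w[...,2]>.056)&(w[...,2]<.085)&(np.hypot(w[...,0]-cx,w[...,1]-cy)<.036)
        if q.sum()>50:
            p=w[q];e=cv2.minEnclosingCircle(p[:,:2].astype(np.float32)*1000);print(n,q.sum(),np.round(e[0],1),round(e[1],1),np.percentile(p[:,2],[5,50,95]).round(4))
    g=green(f)&(np.hypot(w[...,0]-.4725,w[...,1]-.054)<.08)
    if g.sum()>100:rect(w,g,n+" case",3)
E
```

```text
scene 702 [616.8  80.7] 33.0 [0.0596 0.0686 0.0708]
scene 637 [627.8   8.3] 33.2 [0.0607 0.0685 0.0709]
scene case 1916 c [481.8  49.1] size [107.7  99.1] long deg 78.4 z [0.0221 0.0308 0.033 ]
wrist 4061 [618.   82.4] 30.0 [0.0672 0.0685 0.0699]
wrist 3565 [629.6  11.4] 30.3 [0.0672 0.0684 0.0699]
wrist case 8714 c [471.5  54.5] size [103.6  71. ] long deg 78.7 z [0.0287 0.0305 0.0319]
```

View pics/scene11.png

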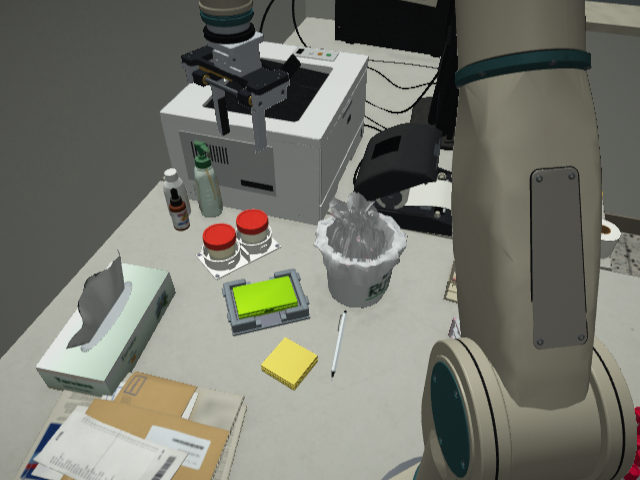

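Both pots stand upright in the carrier at (220,236) and (253,222), lid tops level at 69 mm. The case sits level in the mailer at (265,295), and the robot is touching nothing.

```bash
python3 -c "
from rig import r
print(r.hand_in())"
```

```text
the job is handed in; nothing more can be done
None
```

The job is handed in at about 33 s: the stick lies flat in its pocket, the case is level in the recess above it, both tall pots stand upright in the carrier wells, and the short pot was not touched.

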